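# Draw the thread tray up to its catch

### The job

Bring the little plywood tray of thread and tacks up to its working place: hook a fingertip behind its far lip and draw it towards you along its guides until the spring plunger drops into the slot of the tray's steel strip and holds it. Then press a fingertip against the outside of the tray's front wall, away from you, and keep it pressed for a moment, gently but firmly enough to feel that the plunger holds. Do not strain the catch, keep the two spools standing, and leave the things beside the dock alone.

Things in the scene. Friction and masses are not known exactly. Their poses are not given: they have to be found in the camera images.
- dock: Fixed waxed plywood board 240 x 270 x 9 mm with two guide battens along x (13 mm high) between which the tray slides (1.5 mm play a side). Origin on the bench, midway between the battens; +x away from the robot, along the slide: the tray is drawn to -x. On its -y side a steel bracket with a black knob (up to 97 mm high) carries the plunger, its pin axis at y -97 mm.
- tray: Loose open plywood tray, 130 (x) x 170 (y) x 45 mm high, walls 6 mm, 0.3 to 0.65 kg, sliding on the board; pulling it takes 1 to 5 N. Origin: centre of its underside, 9 mm above the bench; +x to its far wall. A steel strip on its -y side carries the slot. At the start it stands 15 to 69 mm short of where the plunger drops.
- far_lip (a point): Rearmost point of the half-round bead (5 mm radius) on the rim of the tray's far wall, mid-width, 45 mm above the underside, at x +70 mm of the tray; the wall's outer face below it is at +65 mm
- front_wall (a point): Middle of the outer face of the tray's front wall, 25 mm above the underside, at x -65 mm of the tray; plain, no bead. A push of 6 to 10 N here is a fair test of the catch
- slot (a point): Centre of the slot (12 mm long in x, 13 mm wide) in the tray's steel strip, at its top face; the strip is 5 mm thick and stands 23 mm out from the tray's -y side
- plunger (a joint): Height of the spring-loaded 8 mm plunger pin: about 0.010 m while it rides on the tray's strip, 0 once dropped in the slot, which it does by itself (2 to 3 N spring). The tray then comes up hard against the pin (2 mm play each way); this light catch bears 15 N. The bracket is clamped at a different place from job to job (pin at dock x -27 to +13 mm), which is not measured: feel for it.
- spool_a: Wooden spool of thread standing on end in the tray, 33 mm diameter, 40 mm high, loose; origin: centre of its underside, z up along its axis
- spool_b: A second such spool standing in the tray, 33 x 40 mm, loose; origin: centre of its underside, z up along its axis
- tacks: Open round tin of tacks lying in the tray, 64 mm diameter, 20 mm high, loose; origin: centre of its underside
- burnisher: Bystander: taped burnisher, a rod 214 x 28 x 25 mm lying beside the dock; origin: centre of its underside, x along it
- lighter_1: Bystander: lighter 87 x 25 x 14 mm lying beside the dock; origin: centre of its underside
- wax: Bystander: round cake of wax, 45 mm diameter, 14 mm high, beside the dock; origin: centre of its underside
Things that resemble listed ones, but are neither listed nor needed, are in the scene too. Leave any turquoise look-alike of the spool_a alone.

How it is judged (in metres and radians):
On the way, in this order (a step that is already met when the one before it is completed fails the run):
1. a fingertip behind the far lip is drawing the tray, the plunger still riding on the strip (contact force between the fingers and tray above 1 N and x of the grasp point in the frame of tray above 0.071 m and value of joint plunger above 0.006 m), for 0.1 s.
2. the plunger has dropped into the slot of the tray's strip (value of joint plunger below 0.003 m and x of tray in the frame of dock between -0.051 and -0.003 m), for 0.2 s.
3. the tray is pressed at the outside of its front wall with 5 N or more, standing still, and the plunger holds it (all of step 2 and contact force between the fingers and tray above 5 N and linear speed of tray below 0.005 m/s and x of the grasp point in the frame of tray below -0.067 m), for 0.25 s.
At the end, for the whole second after the job is handed in: The tray lies flat and at rest between its guides (within 0.05 rad), plunger down in its slot (within 3 mm of its lowest position), both spools standing (within 0.3 rad) and, with the tin, on the tray's floor; things beside the dock within 20 mm of where they were (all of step 2 and angle between the x axis of tray and the x axis of dock, either way round below 0.05 rad and angle between tray's own z axis and vertical below 0.03 rad and linear speed of tray below 0.01 m/s and angle between each of spool_a, spool_b's own z axis and vertical below 0.3 rad and z of each of spool_a, spool_b, tacks in the frame of tray below 0.02 m and distance of each of burnisher, lighter_1, wax from where it was at the start of the episode below 0.02 m); the robot touches nothing.
It fails at once if the fingers pull or push the tray with more than 15 N (the catch is strained) (contact force between the fingers and tray above 15 N).
It fails at once if a spool of thread is knocked over (angle between any of spool_a, spool_b's own z axis and vertical above 0.5 rad).
It fails at once if a thing beside the dock is shifted by more than 20 mm (distance of any of burnisher, lighter_1, wax from where it was at the start of the episode above 0.02 m).
It also fails if it takes over 58 s, if anything falls off the work surface, if the arm or the gripper's body presses on something with over 40 N, if the wrist force passes 120 N, or if a joint passes its speed limit or range.

### The arm

A 6-joint arm with a two-finger parallel gripper is mounted at the origin on a cart in front of the work surface, level with it; the furniture and walls round the work are solid. World frame = base frame: x ahead of the robot, y to its left, z up, the work surface at z = 0. Lengths are in m, angles in degrees, forces in N, time in s.
With the tool pointing down it reaches from about 0.3 to 0.75 m from the base axis. Payload 8.5 kg.
Tool frame: the origin (TCP) lies at the very end of the fingers, on their centre line; the grasp point (between the pads) lies 19 mm behind it (env.hold_point_z is the distance from the TCP to the grasp point, in m); z points along the fingers, y is the line along which they close (so a half turn about z gives the same grasp; the last joint's range is limited). The gripper opens to 85 mm and grips with 20 to 120 N. Pads are 22 mm wide; open, the fingers measure 114 mm over their backs; the gripper's body (76 mm by 85 mm) begins 54 mm behind the grasp point. The pads swing forward as they close: fully open they stand 13 mm farther back than shut.
Start: joints at [51.091, 21.807, 74.336, -0, 83.858, -12.336], TCP at [0.246, 0.492, 0.231] pointing down, gripper open.
Joint ranges: [-178.18, 178.18], [-50.72, 133.34], [12.68, 142.11], [-81.47, 261.47], [9.98, 163.14], [-165.26, 165.26]. Speed limits (degrees/s): [136.94, 136.94, 180, 180, 180, 180].

### API

Orientations are given as a 3x3 rotation matrix whose columns are the frame's x, y, z axes.
In Python, from rig import env, optics gives the robot as it stands.
- The arm moves only by the shell command python3 -m jog 'ROWS' [OPENING] [FORCE]. ROWS is JSON, a list of rows, each an object with "linear": the shift along the tool's x, y, z in units of 40 mm (1.0 is 40 mm), a list of three; "roll": the turn about the tool's z in units of 5 degrees (1.0 is 5 degrees). A call has 1 to 12 rows; each row shifts and turns the commanded pose from where the row before left it, along the tool's axes as they then stand; what a row does not reach is not made up. A row lasts 1/12 s, in which the tool goes at most 41.7 mm and 7.16 degrees, less where a joint would pass 70% of its speed; a pose out of reach is approached as far as the arm can. A call is refused whole if a number of a shift passes 1 or a number of a turn 1, either way. A call with a gripper value outside its range is refused whole. OPENING is the opening, from -1 (shut) to 1 (fully open), set as the call begins (- or left out, the last holds). The fingers move at their own pace and stop on an object; FORCE is the grip in N (left out, the last holds). Time passes only in rows, so rows that do not move let the fingers close. It gives the time, the measured TCP pose, the force, the opening and the grip force at its end, in the units of the state.
- env.observe(): the state, without advancing time (a new reading comes with each control period).
- optics.get_image(name): name is "scene" or "top" or "wrist"; returns the picture (480x640x3 uint8, red, green, blue); there is no depth.
- optics.calibration(name): a dict with "fov_y" (degrees; the focal length in pixels is half the picture's height over the tangent of half this angle, whatever the lens; pixels are square), "cx", "cy" (the principal point, pixels), "T" (4x4, takes a point from camera to world coordinates). Camera axes: x right, y down, z forward; pixel columns grow to the right and rows downward; lengths in m; the calibration is good to about 2 mm. A picture is of the moment at which its call begins: read the wrist's pose just before it. calibration takes no time and is no camera call; for the wrist camera it gives the pose at the moment of the call.
- env.close_job(): hands the job in; it is judged then, once.
The state is a dict: "time_s": time; "q": joint angles; "qvel": joint speeds; "joint_efforts": joint torques, N m; "position": TCP position; "tool_rot": TCP orientation; "ft_force": force on the tool from outside, world axes, zero at the start; "wrist_torque": the same for the moment, N m; "grip_width": finger opening in m; "gripper_force": force on a finger pad.
Only numpy, scipy, OpenCV 4.12 (cv2) and the standard library are available. Lean on these libraries where they do the work, as an engineer would, in place of code of your own. Each camera call takes 0.05 s, during which the arm holds its last target. There are 200 camera calls.

## Working session

There is one attempt and no reset: what is moved stays moved. The work goes in short steps, Python scripts to look and compute and a shell command to move; the robot and the scene stay as the last step left them, time stands still between calls to the robot, and variables do not carry over. Pictures are saved under pics/ and viewed, at most 10 in all, crops included, and the job is handed in when it is done.

```bash
ls; mkdir -p pics
python3 - <<'E'
from rig import env, optics
import cv2, numpy as np
for n in ["top","scene"]:
    im=optics.get_image(n); c=optics.calibration(n)
    cv2.imwrite(f"pics/{n}0.png",im[:,:,::-1]); print(n,c["fov_y"],c["cx"],c["cy"],np.round(c["T"],4).tolist(), [k for k in c])
o=env.observe(); print(o["position"],o["tool_rot"],o["ft_force"],o["time_s"],o["grip_width"])
E
```

```text
pics
top 54.88976853164638 322.2202516007907 240.90601716083395 [[-0.0165, -0.9853, 0.1699, 0.4305], [-0.9997, 0.0189, 0.0129, 0.1277], [-0.0159, -0.1697, -0.9854, 0.8974], [0.0, 0.0, 0.0, 1.0]] ['fov_y', 'cx', 'cy', 'T']
scene 57.9572734361845 319.45419905846325 232.4454182906387 [[0.9167, -0.3077, 0.2551, 0.318], [-0.3997, -0.7073, 0.5831, -0.3477], [0.001, -0.6365, -0.7713, 0.7092], [0.0, 0.0, 0.0, 1.0]] ['fov_y', 'cx', 'cy', 'T']
[0.245878   0.49168472 0.23075803] [[-8.94340895e-01  4.47385396e-01 -8.19873397e-04]
 [ 4.47386068e-01  8.94340323e-01 -1.04569931e-03]
 [ 2.65415238e-04 -1.30201159e-03 -9.99999117e-01]] [-0.43442478  0.86087375  0.46801461] 0.1 0.08546226977176576
```

View pics/top0.png

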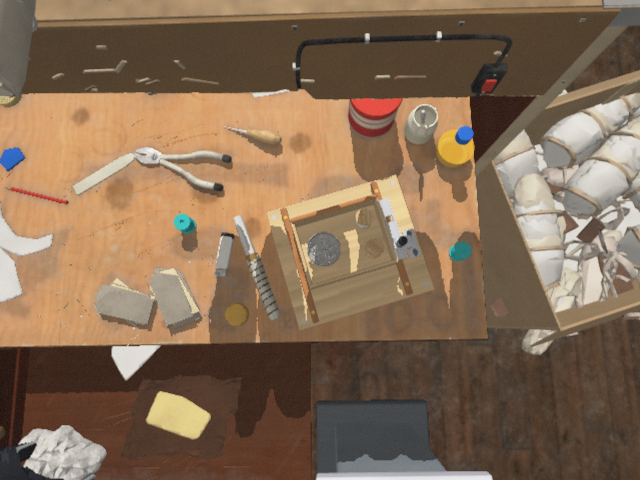

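View pics/scene0.png

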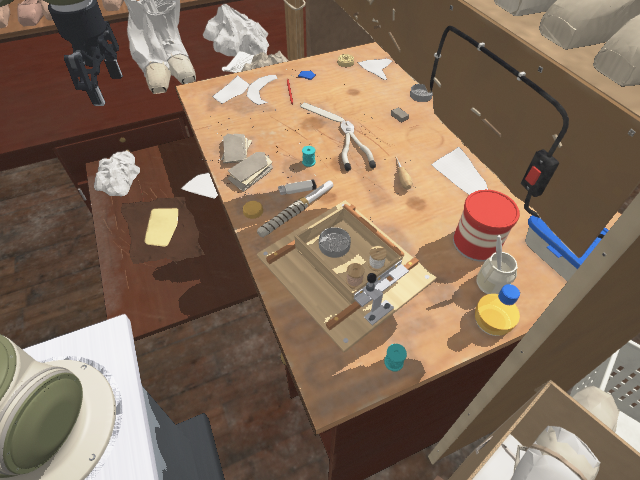

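The top view shows the dock board at about (268-432, 178-328), yawed roughly 15°. The tin is at (324,248), the spools near (363,216) and (374,248), and the plunger bracket at (405,240). The scene view shows the tray's far wall running from (348,206) to (412,255). I'll enlarge both.

Run:
```python
import cv2
a=cv2.imread("pics/top0.png")[165:340,255:445]
b=cv2.imread("pics/scene0.png")[190:360,245:445]
cv2.imwrite("pics/topc.png",cv2.resize(a,None,fx=4,fy=3.4,interpolation=cv2.INTER_CUBIC)[:600] if 0 else cv2.resize(a,None,fx=3.4,fy=3.4,interpolation=cv2.INTER_CUBIC))
cv2.imwrite("pics/scenec.png",cv2.resize(b,None,fx=3.5,fy=3.5,interpolation=cv2.INTER_CUBIC))
```

```text
(no output)
```

View pics/topc.png

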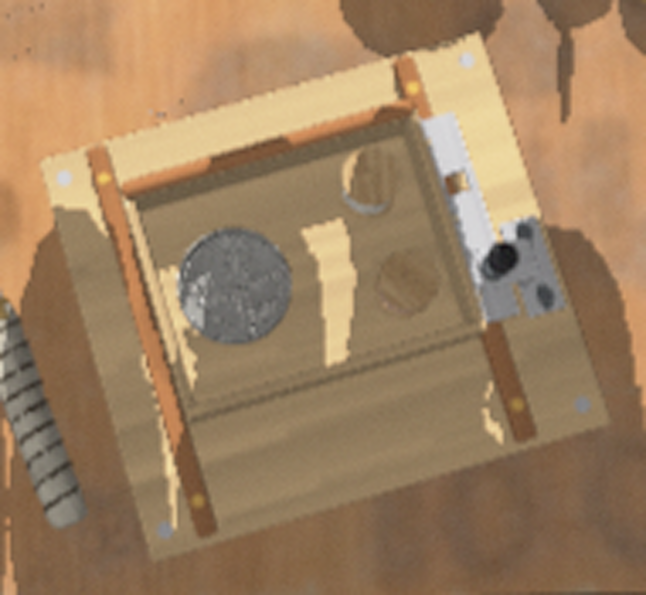

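View pics/scenec.png

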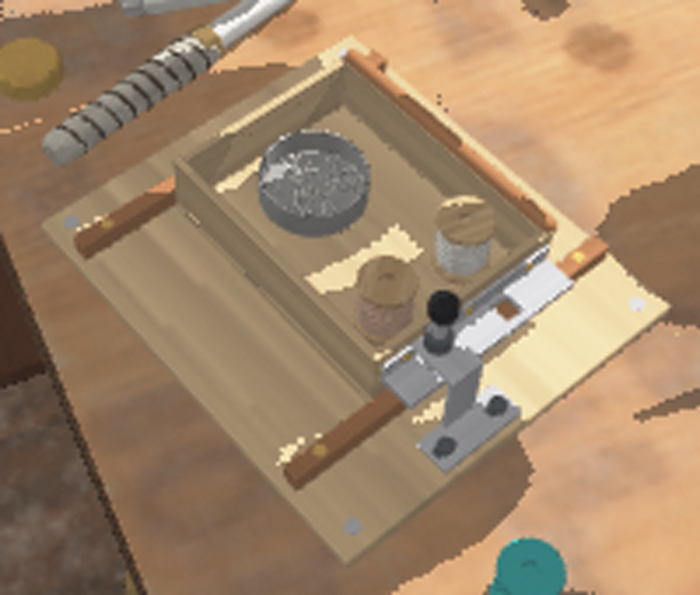

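The crops show these points, in crop pixels:
- **Top view:** board corners (42,160), (480,33), (607,422), (152,560); far bead from (127,188) to (412,108); front wall's outer rim from (193,415) to (487,325).
- **Scene view:** bead from (350,60) to (552,225); front rim from (178,163) to (380,385).
- **Slot:** (457,182) in the top view and (509,309) in the scene view.
- **Plunger knob:** (501,258) in the top view and (444,307) in the scene view.

```bash
cat > geo.py <<'E'
import numpy as np, cv2
from rig import env, optics
def ray(n,p):
    c=optics.calibration(n); f=240/np.tan(np.radians(c["fov_y"]/2)); T=np.array(c["T"])
    d=T[:3,:3]@np.array([(p[0]-c["cx"])/f,(p[1]-c["cy"])/f,1]); return T[:3,3],d/np.linalg.norm(d)
def plane(n,p,z):
    o,d=ray(n,p); return o+d*(z-o[2])/d[2]
def tri(p,q,n1="top",n2="scene"):
    A=np.zeros((3,3));b=np.zeros(3)
    R=[ray(n1,p),ray(n2,q)]
    for o,d in R:
        M=np.eye(3)-np.outer(d,d);A+=M;b+=M@o
    x=np.linalg.solve(A,b); return x,[np.linalg.norm((np.eye(3)-np.outer(d,d))@(x-o)) for o,d in R][0]
tc=lambda p:(p[0]/3.4+255-.35,p[1]/3.4+165-.35)
sc=lambda p:(p[0]/3.5+245-.36,p[1]/3.5+190-.36)
E
python3 - <<'E'
from geo import *
np.set_printoptions(precision=4,suppress=True)
B=[plane("top",tc(p),.009) for p in [(42,160),(480,33),(607,422),(152,560)]]  # far-left, far-right, near-right, near-left
S=[plane("scene",sc(p),.009) for p in [(350,38),(670,305),(347,563),(42,225)]]
B=np.array(B);S=np.array(S)
for n,b in (("top",B),("scene",S)):
    print(n,b[:,:2].tolist()); e=[np.linalg.norm(b[i]-b[(i+1)%4]) for i in range(4)]; print("edges",np.round(e,3),"c",b.mean(0))
    dx=(b[0]+b[1]-b[2]-b[3]); dy=b[0]+b[3]-b[1]-b[2]; print("yaw",np.degrees(np.arctan2(dx[1],dx[0])),np.degrees(np.arctan2(-dy[0],dy[1])))
for n,p,q in [("beadL",(127,188),(350,60)),("beadR",(412,108),(552,225)),("frontL",(193,415),(178,163)),("frontR",(487,325),(380,385)),("slot",(457,182),(509,309)),("knob",(501,258),(444,307)),("spool1",(371,180),(465,219)),("spool2",(408,283),(387,283)),("tin",(235,286),(315,180))]:
    print(n,*tri(tc(p),sc(q)))
for n,p in [("frontL",(193,415)),("frontR",(487,325))]: print(n,plane("top",tc(p),.054))
for n,p in [("beadL",(127,188)),("beadR",(412,108))]: print(n,plane("top",tc(p),.056))
for n,p in [("frontL",(178,163)),("frontR",(380,385))]: print("s",n,plane("scene",sc(p),.054))
E
```

```text
top [[0.6443788024939839, 0.24742599123821546], [0.7156443668022737, -0.009812320039642025], [0.48694138296792344, -0.0710730019526423], [0.41494208347919526, 0.1852799533030703]]
edges [0.267 0.237 0.266 0.238] c [0.5655 0.088  0.009 ]
yaw 15.075649509372111 15.586297406898899
scene [[0.6379964204666684, 0.24402941713432091], [0.7117868002451953, -0.009982461595181513], [0.48306872978215143, -0.07484722707389968], [0.4112453283942097, 0.18079079010517163]]
edges [0.265 0.238 0.266 0.235] c [0.561 0.085 0.009]
yaw 15.708951475832995 15.94534655077052
beadL [0.6159 0.1958 0.0463] 0.00269641774416589
beadR [0.6578 0.0369 0.0544] 0.0010395709653772726
frontL [0.4905 0.1603 0.0502] 0.0014680004875071606
frontR [ 0.5382 -0.0025  0.0295] 0.0023592564297861603
slot [0.6202 0.0109 0.0318] 0.0013123320054450236
knob [ 0.5676 -0.0034  0.0848] 0.0010387096541316304
spool1 [0.618  0.0607 0.052 ] 0.0011364933008299691
spool2 [0.5612 0.0419 0.0488] 0.0007100454784228713
tin [0.5645 0.1367 0.0249] 0.0011949893342770575
frontL [0.4917 0.1598 0.054 ]
frontR [0.5373 0.0005 0.054 ]
beadL [0.6164 0.1943 0.056 ]
beadR [0.6584 0.0367 0.056 ]
s frontL [0.4881 0.1576 0.054 ]
s frontR [ 0.5279 -0.0145  0.054 ]
```

Checks:
- **Board:** it measures 267 x 237 mm, against 270 x 240, with a yaw of about 15.5°.
- **Tray:** its centre is at about (0.575, 0.0975), so the far lip is at about (0.642, 0.116).
- **Slot to pin:** about 54 mm, which is inside the 15–69 mm range.

Next I shut the gripper and turn it so that tool +x points along dock -x.

```bash
python3 -m jog '[{"linear":[0,0,0],"roll":-1},{"linear":[0,0,0],"roll":-1},{"linear":[0,0,0],"roll":-1},{"linear":[0,0,0],"roll":-1},{"linear":[0,0,0],"roll":-1},{"linear":[0,0,0],"roll":-1},{"linear":[0,0,0],"roll":-1},{"linear":[0,0,0],"roll":-1},{"linear":[0,0,0],"roll":-0.42},{"linear":[0,0,0],"roll":0}]' -1 40
python3 - <<'E'
from geo import *
o=env.observe();R=np.array(o["tool_rot"]);p=np.array(o["position"]);print(o["time_s"],R.round(3).tolist(),np.degrees(np.arctan2(R[1,0],R[0,0])))
for x in (0.0,0.03): print(R.T@(np.array([.642,.116,.231])+x*np.array([.9636,.2672,0])-p)/.04)
E
```

```text
time_s: 0.93
position: [0.2459, 0.4917, 0.231]
tool_rot: [[-0.963, -0.269, -0.001], [-0.269, 0.963, -0.001], [0.001, -0.001, -1.0]]
ft_force: [-0.1, 0.0, 0.8]
grip_width: 0.0003
gripper_force: 0.0
0.9333 [[-0.963, -0.269, -0.001], [-0.269, 0.963, -0.001], [0.001, -0.001, -1.0]] -164.40312400923168
[-7.01118236e+00 -1.17097839e+01  1.29536095e-04]
[-7.76115137e+00 -1.17110739e+01 -3.93277028e-04]
```

```bash
python3 -m jog '[{"linear":[-0.3,-0.45,0]},{"linear":[-0.5,-0.75,0]},{"linear":[-0.5,-0.75,0]},{"linear":[-0.5,-0.75,0]},{"linear":[-0.5,-0.75,0]},{"linear":[-0.5,-0.75,0]},{"linear":[-0.5,-0.75,0]},{"linear":[-0.5,-0.75,0]},{"linear":[-0.5,-0.75,0]},{"linear":[-0.5,-0.75,0]},{"linear":[-0.5,-0.75,0]},{"linear":[-0.5,-0.75,0]}]'
python3 -m jog '[{"linear":[-0.5,-0.75,0]},{"linear":[-0.5,-0.75,0]},{"linear":[-0.5,-0.75,0]},{"linear":[-0.3,-0.5,0]},{"linear":[-0.16,-0.26,0]},{"linear":[0,0,0]},{"linear":[0,0,0]}]'
python3 - <<'E'
from geo import *
o=env.observe();R=np.array(o["tool_rot"]);p=np.array(o["position"]);print(o["time_s"],np.degrees(np.arctan2(R[1,0],R[0,0])),o["q"])
print(R.T@(np.array([.642,.116,.025])+.03*np.array([.9636,.2672,0])-p)/.04)
c=optics.calibration("wrist");print(c["fov_y"],np.round(c["T"],3).tolist())
im=optics.get_image("wrist");cv2.imwrite("pics/w1.png",im[:,:,::-1])
E
```

```text
0.9333 -164.40312400923168 [ 5.10883894e+01  2.18261941e+01  7.43650770e+01 -1.50208744e-04
  8.38579522e+01 -5.45084805e+01]
[ -7.76474594 -11.7084942    5.14960482]
61.93529407421484 [[-0.268, 0.916, 0.3, 0.169], [0.964, 0.254, 0.083, 0.471], [0.0, 0.311, -0.95, 0.372], [0.0, 0.0, 0.0, 1.0]]invalid input
invalid input
```

View pics/w1.png

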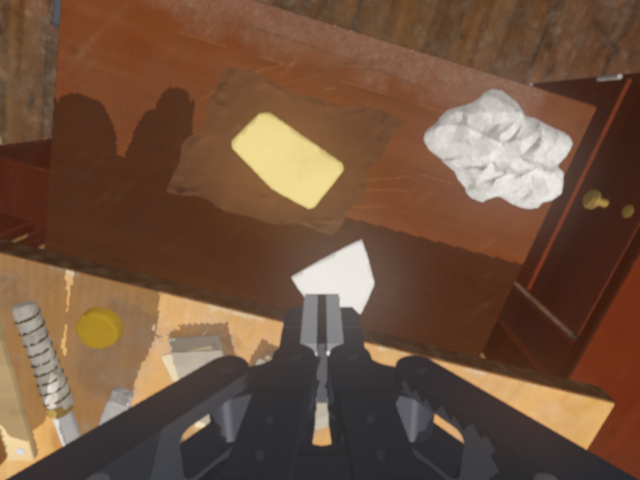

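The rows need an explicit "roll", so the arm has not moved. The wrist picture shows only the bench edge, with the shut fingers at (320,330). The camera sits on the tool's +x side.

```bash
python3 -m jog '[{"linear":[-0.3,-0.45,0],"roll":0},{"linear":[-0.5,-0.75,0],"roll":0},{"linear":[-0.5,-0.75,0],"roll":0},{"linear":[-0.5,-0.75,0],"roll":0},{"linear":[-0.5,-0.75,0],"roll":0},{"linear":[-0.5,-0.75,0],"roll":0},{"linear":[-0.5,-0.75,0],"roll":0},{"linear":[-0.5,-0.75,0],"roll":0},{"linear":[-0.5,-0.75,0],"roll":0},{"linear":[-0.5,-0.75,0],"roll":0},{"linear":[-0.5,-0.75,0],"roll":0},{"linear":[-0.5,-0.75,0],"roll":0}]'
python3 -m jog '[{"linear":[-0.5,-0.75,0],"roll":0},{"linear":[-0.5,-0.75,0],"roll":0},{"linear":[-0.5,-0.75,0],"roll":0},{"linear":[-0.3,-0.5,0],"roll":0},{"linear":[-0.16,-0.26,0],"roll":0},{"linear":[0,0,0],"roll":0},{"linear":[0,0,0],"roll":0}]'
python3 - <<'E'
from geo import *
o=env.observe();R=np.array(o["tool_rot"]);p=np.array(o["position"]);print(o["time_s"],np.degrees(np.arctan2(R[1,0],R[0,0])),o["q"])
print(R.T@(np.array([.642,.116,.025])+.03*np.array([.9636,.2672,0])-p)/.04)
im=optics.get_image("wrist");cv2.imwrite("pics/w2.png",im[:,:,::-1])
E
```

```text
time_s: 1.98
position: [0.5638, 0.2172, 0.2312]
tool_rot: [[-0.964, -0.266, -0.0], [-0.266, 0.964, -0.0], [0.0, 0.0, -1.0]]
ft_force: [0.6, 0.6, 0.3]
grip_width: 0.0003
gripper_force: 0.0
time_s: 2.57
position: [0.6704, 0.1236, 0.2307]
tool_rot: [[-0.964, -0.266, -0.001], [-0.266, 0.964, 0.0], [0.001, 0.0, -1.0]]
ft_force: [-0.7, 1.2, -0.4]
grip_width: -0.0001
gripper_force: 0.0
2.5667 -164.57026655252483 [ 5.12275383e-01  3.58286394e+01  5.00276756e+01  1.26466607e-02
  9.42071580e+01 -1.04916523e+02]
[-2.14629131e-02  4.90637645e-03  5.14205309e+00]
```

View pics/w2.png

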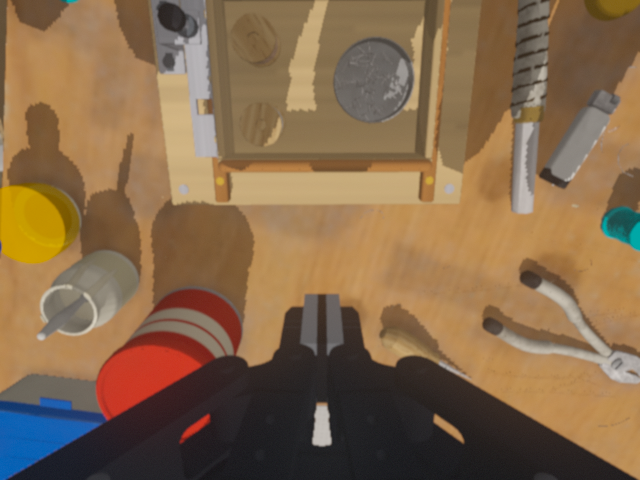

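The wrist view shows the far bead as a horizontal line from (217,166) to (437,166), and the tray is square to the tool. The fingertips are at (320,300). The red bucket at (180,350) lies to the -y side, so I check its clearance and the bead position now.

Run:
```python
from geo import *
np.set_printoptions(precision=4,suppress=True)
u=np.array([.9640,.2665]);v=np.array([-.2665,.9640])
im=cv2.imread("pics/w2.png").astype(int); col=im[130:215,300:340].mean(1); print([(130+i,*c.astype(int)) for i,c in enumerate(col) if 26<i<50])
P={}
for n,p in [("L",(217,171)),("R",(437,171)),("mid",(327,171)),("midtop",(327,162))]: P[n]=plane("wrist",p,.055); print(n,P[n])
p=np.array(env.observe()["position"]);
print("tcp ahead of bead rear, lateral",(p-P["mid"])[:2]@u,(p-P["mid"])[:2]@v)
for n,q in [("top",(375,134)),("top",(352,128)),("scene",(480,256)),("scene",(457,246))]: 
    w=plane(n,q,0); print("bucket",n,w,(w-p)[:2]@u,(w-p)[:2]@v)
w=tri((375,100),(490,212))[0];print("bucket top c",w,(w-p)[:2]@u,(w-p)[:2]@v)
```

```text
[(157, np.int64(65), np.int64(95), np.int64(117)), (158, np.int64(66), np.int64(97), np.int64(120)), (159, np.int64(61), np.int64(94), np.int64(121)), (160, np.int64(52), np.int64(86), np.int64(121)), (161, np.int64(49), np.int64(85), np.int64(123)), (162, np.int64(51), np.int64(88), np.int64(128)), (163, np.int64(52), np.int64(91), np.int64(132)), (164, np.int64(53), np.int64(93), np.int64(135)), (165, np.int64(53), np.int64(94), np.int64(137)), (166, np.int64(54), np.int64(95), np.int64(138)), (167, np.int64(54), np.int64(95), np.int64(137)), (168, np.int64(53), np.int64(94), np.int64(136)), (169, np.int64(53), np.int64(93), np.int64(134)), (170, np.int64(57), np.int64(97), np.int64(136)), (171, np.int64(74), np.int64(117), np.int64(152)), (172, np.int64(99), np.int64(145), np.int64(176)), (173, np.int64(116), np.int64(163), np.int64(192)), (174, np.int64(121), np.int64(169), np.int64(197)), (175, np.int64(122), np.int64(170), np.int64(198)), (176, np.int64(122), np.int64(171), np.int64(199)), (177, np.int64(122), np.int64(171), np.int64(199)), (178, np.int64(122), np.int64(171), np.int64(200)), (179, np.int64(122), np.int64(171), np.int64(199))]
L [0.6631 0.0372 0.055 ]
R [0.6168 0.2052 0.055 ]
mid [0.64   0.1212 0.055 ]
midtop [0.6331 0.1193 0.055 ]
tcp ahead of bead rear, lateral 0.029748781224470673 -0.005035519688327049
bucket top [0.8054 0.0276 0.    ] 0.10482329976114882 -0.12925780269898446
bucket top [0.8195 0.0743 0.    ] 0.13087771223633615 -0.08799676845085588
bucket scene [0.8268 0.0016 0.    ] 0.11851495368897497 -0.16008053531756794
bucket scene [0.799  0.0417 0.    ] 0.10236545188182157 -0.1139863204417692
bucket top c [0.8368 0.034  0.0941] 0.1367893212651984 -0.13142296345535043
```

The bead rear is 29.7 mm ahead of the TCP, with a gap of about 19 mm, and the bucket is more than 100 mm off. I descend to a TCP height of about 0.027.

```bash
python3 -m jog '[{"linear":[0,0,0.3],"roll":0},{"linear":[0,0,0.6],"roll":0},{"linear":[0,0,0.7],"roll":0},{"linear":[0,0,0.7],"roll":0},{"linear":[0,0,0.7],"roll":0},{"linear":[0,0,0.7],"roll":0},{"linear":[0,0,0.6],"roll":0},{"linear":[0,0,0.4],"roll":0},{"linear":[0,0,0.3],"roll":0},{"linear":[0,0,0.1],"roll":0},{"linear":[0,0,0],"roll":0},{"linear":[0,0,0],"roll":0}]'
python3 -m jog '[{"linear":[0.1,0.05,0],"roll":0},{"linear":[0.1,0.05,0],"roll":0},{"linear":[0.1,0,0],"roll":0},{"linear":[0.05,0,0],"roll":0},{"linear":[0,0,0],"roll":0},{"linear":[0,0,0],"roll":0}]'
```

```text
time_s: 3.62
position: [0.6708, 0.1241, 0.0285]
tool_rot: [[-0.963, -0.268, 0.002], [-0.268, 0.963, 0.0], [-0.002, -0.0, -1.0]]
ft_force: [0.2, 0.5, 0.5]
grip_width: -0.0001
gripper_force: 0.0
time_s: 4.12
position: [0.656, 0.1237, 0.0276]
tool_rot: [[-0.964, -0.268, 0.0], [-0.268, 0.964, -0.0], [-0.0, -0.0, -1.0]]
ft_force: [-0.2, -1.3, -0.2]
grip_width: -0.0
gripper_force: 0.0
```

```bash
python3 -m jog '[{"linear":[0.02,0,0],"roll":0},{"linear":[0.02,0,0],"roll":0},{"linear":[0.02,0,0],"roll":0},{"linear":[0.02,0,0],"roll":0},{"linear":[0.02,0,0],"roll":0},{"linear":[0.02,0,0],"roll":0}]'
python3 -m jog '[{"linear":[0.02,0,0],"roll":0},{"linear":[0.02,0,0],"roll":0},{"linear":[0.02,0,0],"roll":0},{"linear":[0.02,0,0],"roll":0}]'
```

```text
time_s: 4.62
position: [0.6517, 0.1227, 0.0273]
tool_rot: [[-0.964, -0.268, 0.001], [-0.268, 0.964, 0.001], [-0.001, 0.0, -1.0]]
ft_force: [3.0, 2.4, -1.6]
grip_width: -0.0
gripper_force: 1.7
time_s: 4.95
position: [0.6484, 0.1218, 0.0273]
tool_rot: [[-0.963, -0.268, 0.001], [-0.268, 0.963, 0.0], [-0.001, 0.0, -1.0]]
ft_force: [3.9, 3.5, -2.0]
grip_width: 0.0001
gripper_force: 2.3
```

Contact is made and the tray is drawing at about 4–5 N. I carry on for about 38 mm, then slow down.

```bash
for i in 1; do python3 -m jog '[{"linear":[0.03,0,0],"roll":0},{"linear":[0.03,0,0],"roll":0},{"linear":[0.03,0,0],"roll":0},{"linear":[0.03,0,0],"roll":0},{"linear":[0.03,0,0],"roll":0},{"linear":[0.03,0,0],"roll":0},{"linear":[0.03,0,0],"roll":0},{"linear":[0.03,0,0],"roll":0}]'; done
python3 - <<'E'
from rig import optics; import cv2
im=optics.get_image("top"); cv2.imwrite("pics/top1.png",im[:,:,::-1])
E
python3 -m jog '[{"linear":[0.03,0,0],"roll":0},{"linear":[0.03,0,0],"roll":0},{"linear":[0.03,0,0],"roll":0},{"linear":[0.03,0,0],"roll":0},{"linear":[0.03,0,0],"roll":0},{"linear":[0.03,0,0],"roll":0},{"linear":[0.03,0,0],"roll":0},{"linear":[0.03,0,0],"roll":0},{"linear":[0.03,0,0],"roll":0},{"linear":[0.03,0,0],"roll":0}]'
```

```text
time_s: 5.62
position: [0.6389, 0.1191, 0.0274]
tool_rot: [[-0.964, -0.268, 0.0], [-0.268, 0.964, 0.0], [-0.0, 0.0, -1.0]]
ft_force: [4.8, 3.0, -2.8]
grip_width: -0.0001
gripper_force: 2.3
time_s: 6.5
position: [0.6274, 0.1159, 0.0274]
tool_rot: [[-0.964, -0.268, 0.0], [-0.268, 0.964, 0.0], [-0.0, 0.0, -1.0]]
ft_force: [3.7, 2.5, -2.3]
grip_width: 0.0
gripper_force: 2.3
```

```bash
python3 -m jog '[{"linear":[0.03,0,0],"roll":0},{"linear":[0.03,0,0],"roll":0},{"linear":[0.03,0,0],"roll":0},{"linear":[0.03,0,0],"roll":0},{"linear":[0.03,0,0],"roll":0},{"linear":[0.03,0,0],"roll":0},{"linear":[0.03,0,0],"roll":0},{"linear":[0.03,0,0],"roll":0},{"linear":[0.03,0,0],"roll":0},{"linear":[0.03,0,0],"roll":0},{"linear":[0.03,0,0],"roll":0}]'
python3 - <<'E'
from rig import optics; import cv2,numpy as np
a=optics.get_image("scene")[220:330,320:440];b=optics.get_image("wrist")[0:270,60:460]
a=cv2.resize(a,None,fx=3.3,fy=3.3,interpolation=cv2.INTER_CUBIC)[:360]; b=cv2.resize(b,(400,270)); b=np.vstack([b,np.zeros((a.shape[0]-270,400,3),np.uint8)])
cv2.imwrite("pics/mid.png",np.hstack([a,b])[:,:,::-1])
E
```

```text
time_s: 7.42
position: [0.6147, 0.1123, 0.0273]
tool_rot: [[-0.964, -0.268, 0.0], [-0.268, 0.964, 0.0], [-0.0, 0.0, -1.0]]
ft_force: [4.1, 4.1, -2.4]
grip_width: 0.0002
gripper_force: 2.3
```

View pics/mid.png

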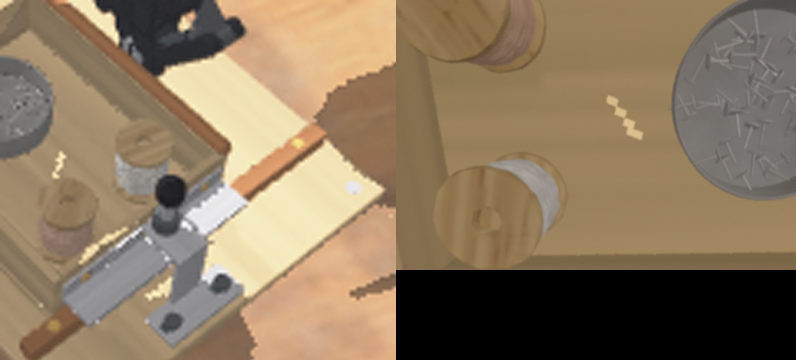

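The scene crop shows the strip under the bracket, with the knob at (170,190), both spools standing, and the slot hidden beneath the bracket. I expect about 17 mm to go. I move slowly in short moves and stop if the measured pull rises.

```bash
cat > ok.py <<'E'
from geo import *
o=env.observe();f=np.array(o["ft_force"])[:2]@np.array([.964,.2665]);print("t",round(o["time_s"],2),"x",round(o["position"][0],4),"pull",round(f,2))
raise SystemExit(f>6.8)
E
python3 -m jog '[{"linear":[0.02,0,0],"roll":0},{"linear":[0.02,0,0],"roll":0},{"linear":[0.02,0,0],"roll":0},{"linear":[0.02,0,0],"roll":0},{"linear":[0.02,0,0],"roll":0},{"linear":[0.02,0,0],"roll":0}]' >/dev/null; python3 ok.py && python3 -m jog '[{"linear":[0.01,0,0],"roll":0},{"linear":[0.01,0,0],"roll":0},{"linear":[0.01,0,0],"roll":0},{"linear":[0.01,0,0],"roll":0}]' >/dev/null; python3 ok.py && python3 -m jog '[{"linear":[0.01,0,0],"roll":0},{"linear":[0.01,0,0],"roll":0},{"linear":[0.01,0,0],"roll":0}]' >/dev/null; python3 ok.py && python3 -m jog '[{"linear":[0.01,0,0],"roll":0},{"linear":[0.01,0,0],"roll":0},{"linear":[0.01,0,0],"roll":0}]' >/dev/null; python3 ok.py
```

```text
t 8.02 x 0.6102 pull 3.84
t 8.02 x 0.6102 pull 3.84
t 8.02 x 0.6102 pull 3.84
t 8.02 x 0.6102 pull 3.84False
False
False
False
```

```bash
sed -i 's/SystemExit(f>6.8)/SystemExit(int(f>6.8))/' ok.py
python3 ok.py && python3 -m jog '[{"linear":[0.01,0,0],"roll":0},{"linear":[0.01,0,0],"roll":0},{"linear":[0.01,0,0],"roll":0},{"linear":[0.01,0,0],"roll":0}]' >/dev/null && python3 ok.py && python3 -m jog '[{"linear":[0.01,0,0],"roll":0},{"linear":[0.01,0,0],"roll":0},{"linear":[0.01,0,0],"roll":0}]' >/dev/null && python3 ok.py && python3 -m jog '[{"linear":[0.01,0,0],"roll":0},{"linear":[0.01,0,0],"roll":0},{"linear":[0.01,0,0],"roll":0}]' >/dev/null && python3 ok.py && python3 -m jog '[{"linear":[0.01,0,0],"roll":0},{"linear":[0.01,0,0],"roll":0}]' >/dev/null && python3 ok.py && python3 -m jog '[{"linear":[0.01,0,0],"roll":0},{"linear":[0.01,0,0],"roll":0}]' >/dev/null && python3 ok.py && python3 -m jog '[{"linear":[0.01,0,0],"roll":0},{"linear":[0.01,0,0],"roll":0}]' >/dev/null && python3 ok.py && python3 -m jog '[{"linear":[0.01,0,0],"roll":0},{"linear":[0.01,0,0],"roll":0}]' >/dev/null && python3 ok.py
```

```text
t 8.02 x 0.6102 pull 3.84
t 8.35 x 0.6087 pull 4.1
t 8.6 x 0.6075 pull 4.38
t 8.85 x 0.6062 pull 5.02
t 9.02 x 0.6054 pull 4.45
t 9.18 x 0.6047 pull 4.07
t 9.35 x 0.6039 pull 5.17
t 9.52 x 0.6031 pull 5.44
```

```bash
python3 ok.py && python3 -m jog '[{"linear":[0.01,0,0],"roll":0},{"linear":[0.01,0,0],"roll":0}]' >/dev/null && python3 ok.py && python3 -m jog '[{"linear":[0.01,0,0],"roll":0},{"linear":[0.01,0,0],"roll":0}]' >/dev/null && python3 ok.py && python3 -m jog '[{"linear":[0.01,0,0],"roll":0},{"linear":[0.01,0,0],"roll":0}]' >/dev/null && python3 ok.py && python3 -m jog '[{"linear":[0.01,0,0],"roll":0},{"linear":[0.01,0,0],"roll":0}]' >/dev/null && python3 ok.py && python3 -m jog '[{"linear":[0.01,0,0],"roll":0},{"linear":[0.01,0,0],"roll":0}]' >/dev/null && python3 ok.py && python3 -m jog '[{"linear":[0.01,0,0],"roll":0},{"linear":[0.01,0,0],"roll":0}]' >/dev/null && python3 ok.py && python3 -m jog '[{"linear":[0.01,0,0],"roll":0},{"linear":[0.01,0,0],"roll":0}]' >/dev/null && python3 ok.py && python3 -m jog '[{"linear":[0.01,0,0],"roll":0},{"linear":[0.01,0,0],"roll":0}]' >/dev/null && python3 ok.py && python3 -m jog '[{"linear":[0.01,0,0],"roll":0},{"linear":[0.01,0,0],"roll":0}]' >/dev/null && python3 ok.py
```

```text
t 9.52 x 0.6031 pull 5.44
t 9.68 x 0.6023 pull 3.93
t 9.85 x 0.6016 pull 4.72
t 10.02 x 0.6005 pull 2.0
t 10.18 x 0.5998 pull 2.94
t 10.35 x 0.5991 pull 3.17
t 10.52 x 0.5984 pull 2.4
t 10.68 x 0.5976 pull 1.74
t 10.85 x 0.5969 pull 2.03
t 11.02 x 0.5964 pull 4.89
```

The pull fell at x≈0.6005, which fits the plunger dropping, and rose again about 4 mm on, which fits the pin reaching the slot end. One small row should confirm it.

```bash
python3 -m jog '[{"linear":[0.005,0,0],"roll":0},{"linear":[0,0,0],"roll":0}]' >/dev/null && python3 ok.py && python3 -m jog '[{"linear":[0.005,0,0],"roll":0},{"linear":[0,0,0],"roll":0}]' >/dev/null && python3 ok.py
python3 - <<'E'
from rig import optics; import cv2,numpy as np
a=optics.get_image("scene")[220:330,320:440]
cv2.imwrite("pics/drop.png",cv2.resize(a,None,fx=4,fy=4,interpolation=cv2.INTER_CUBIC)[:,:,::-1])
E
```

```text
t 11.18 x 0.5963 pull 5.09
t 11.35 x 0.5962 pull 5.12
```

View pics/drop.png

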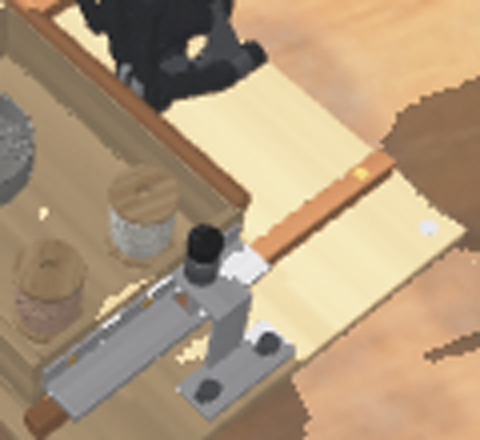

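The scene crop shows the knob at (205,243), lower over the bracket than before: the pin has dropped. Both spools are standing. I back off behind the lip, rise, cross mid-tray and come down in front of the front wall.

```bash
python3 -m jog '[{"linear":[-0.05,0,0],"roll":0},{"linear":[-0.15,0,0],"roll":0},{"linear":[-0.2,0,0],"roll":0},{"linear":[-0.1,0,0],"roll":0},{"linear":[0,0,-0.4],"roll":0},{"linear":[0,0,-0.6],"roll":0},{"linear":[0,0,-0.6],"roll":0},{"linear":[0,0,-0.4],"roll":0},{"linear":[0,0,0],"roll":0}]' | head -2
python3 -m jog '[{"linear":[0.25,0,0],"roll":0},{"linear":[0.5,0,0],"roll":0},{"linear":[0.6,0,0],"roll":0},{"linear":[0.6,0,0],"roll":0},{"linear":[0.6,0,0],"roll":0},{"linear":[0.6,0,0],"roll":0},{"linear":[0.6,0,0],"roll":0},{"linear":[0.6,0,0],"roll":0},{"linear":[0.4,0,0],"roll":0},{"linear":[0.2,0,0],"roll":0},{"linear":[0,0,0],"roll":0},{"linear":[0,0,0],"roll":0}]' | head -2
python3 - <<'E'
from rig import optics,env; import cv2,numpy as np
print(env.observe()["ft_force"])
cv2.imwrite("pics/front.png",optics.get_image("scene")[:,:,::-1])
E
```

```text
time_s: 12.15
position: [0.6165, 0.1124, 0.1108]
time_s: 13.15
position: [0.4249, 0.0594, 0.1072]
[-0.34745086  0.90499301 -0.03436001]
```

View pics/front.png

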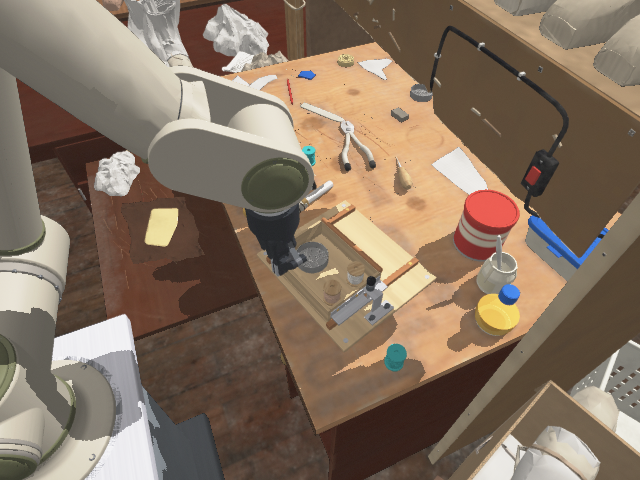

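The gripper at (285,260) is over the near side, ahead of the tray, and the spools are standing. By reckoning the wall contact is at TCP x≈0.445, 20 mm ahead. I descend and close the gap.

```bash
python3 -m jog '[{"linear":[0,0,0.3],"roll":0},{"linear":[0,0,0.5],"roll":0},{"linear":[0,0,0.5],"roll":0},{"linear":[0,0,0.4],"roll":0},{"linear":[0,0,0.2],"roll":0},{"linear":[0,0,0.1],"roll":0},{"linear":[0,0,0],"roll":0},{"linear":[-0.1,0,0],"roll":0},{"linear":[-0.1,0,0],"roll":0},{"linear":[-0.1,0,0],"roll":0},{"linear":[0,0,0],"roll":0},{"linear":[0,0,0],"roll":0}]'
sed 's/f>6.8/f<-5.5/' ok.py > ok2.py; python3 ok2.py
```

```text
time_s: 14.2
position: [0.4363, 0.0627, 0.0276]
tool_rot: [[-0.963, -0.268, 0.001], [-0.268, 0.963, -0.0], [-0.001, -0.0, -1.0]]
ft_force: [-0.7, -0.2, 0.5]
grip_width: 0.0
gripper_force: 0.0
t 14.2 x 0.4363 pull -0.74
```

```bash
python3 -m jog '[{"linear":[-0.02,0,0],"roll":0},{"linear":[-0.02,0,0],"roll":0},{"linear":[-0.02,0,0],"roll":0},{"linear":[-0.02,0,0],"roll":0},{"linear":[-0.02,0,0],"roll":0},{"linear":[-0.02,0,0],"roll":0}]' >/dev/null; python3 ok2.py && python3 -m jog '[{"linear":[-0.01,0,0],"roll":0},{"linear":[-0.01,0,0],"roll":0},{"linear":[-0.01,0,0],"roll":0},{"linear":[-0.01,0,0],"roll":0},{"linear":[-0.01,0,0],"roll":0},{"linear":[-0.01,0,0],"roll":0}]' >/dev/null && python3 ok2.py && python3 -m jog '[{"linear":[-0.01,0,0],"roll":0},{"linear":[-0.01,0,0],"roll":0},{"linear":[-0.01,0,0],"roll":0},{"linear":[-0.01,0,0],"roll":0}]' >/dev/null && python3 ok2.py && python3 -m jog '[{"linear":[-0.01,0,0],"roll":0},{"linear":[-0.01,0,0],"roll":0}]' >/dev/null && python3 ok2.py && python3 -m jog '[{"linear":[-0.01,0,0],"roll":0},{"linear":[-0.01,0,0],"roll":0}]' >/dev/null && python3 ok2.py && python3 -m jog '[{"linear":[-0.01,0,0],"roll":0},{"linear":[-0.01,0,0],"roll":0}]' >/dev/null && python3 ok2.py&& python3 -m jog '[{"linear":[-0.01,0,0],"roll":0},{"linear":[-0.01,0,0],"roll":0}]' >/dev/null && python3 ok2.py
```

```text
t 14.7 x 0.4406 pull -0.23
t 15.2 x 0.4428 pull -0.06
t 15.53 x 0.4444 pull -0.03
t 15.7 x 0.4451 pull -2.19
t 15.87 x 0.4453 pull -2.48
t 16.03 x 0.4462 pull -3.35
t 16.2 x 0.4473 pull -2.48
```

```bash
python3 -m jog '[{"linear":[-0.01,0,0],"roll":0},{"linear":[-0.01,0,0],"roll":0}]' >/dev/null; python3 ok2.py && python3 -m jog '[{"linear":[-0.01,0,0],"roll":0}]' >/dev/null && python3 ok2.py && python3 -m jog '[{"linear":[-0.01,0,0],"roll":0}]' >/dev/null && python3 ok2.py && python3 -m jog '[{"linear":[-0.01,0,0],"roll":0}]' >/dev/null && python3 ok2.py && python3 -m jog '[{"linear":[-0.01,0,0],"roll":0}]' >/dev/null && python3 ok2.py && python3 -m jog '[{"linear":[-0.01,0,0],"roll":0}]' >/dev/null && python3 ok2.py&& python3 -m jog '[{"linear":[-0.01,0,0],"roll":0}]' >/dev/null && python3 ok2.py
```

```text
t 16.37 x 0.4481 pull -4.13
t 16.45 x 0.4485 pull -3.35
t 16.53 x 0.4489 pull -3.19
t 16.62 x 0.4493 pull -3.21
t 16.7 x 0.4497 pull -2.93
t 16.78 x 0.45 pull -5.21
t 16.87 x 0.4502 pull -5.6
```

```bash
sed -i 's/-5.5/-7.3/' ok2.py
python3 -m jog '[{"linear":[-0.01,0,0],"roll":0}]' >/dev/null; python3 ok2.py && python3 -m jog '[{"linear":[-0.01,0,0],"roll":0}]' >/dev/null && python3 ok2.py && python3 -m jog '[{"linear":[-0.01,0,0],"roll":0}]' >/dev/null && python3 ok2.py && python3 -m jog '[{"linear":[-0.01,0,0],"roll":0}]' >/dev/null && python3 ok2.py && python3 -m jog '[{"linear":[-0.01,0,0],"roll":0}]' >/dev/null && python3 ok2.py
```

```text
t 16.95 x 0.4506 pull -5.24
t 17.03 x 0.4509 pull -4.62
t 17.12 x 0.451 pull -6.77
t 17.2 x 0.4511 pull -8.99
```

```bash
python3 -m jog '[{"linear":[0,0,0],"roll":0},{"linear":[0,0,0],"roll":0}]' >/dev/null; python3 ok2.py; python3 -m jog '[{"linear":[0,0,0],"roll":0},{"linear":[0,0,0],"roll":0},{"linear":[0,0,0],"roll":0}]' >/dev/null;  python3 ok2.py; python3 -m jog '[{"linear":[0,0,0],"roll":0},{"linear":[0,0,0],"roll":0},{"linear":[0,0,0],"roll":0}]' >/dev/null;  python3 ok2.py
```

```text
t 17.37 x 0.4511 pull -8.13
t 17.62 x 0.4511 pull -7.31
t 17.87 x 0.4511 pull -7.84
```

The push held at about 7.8 N for 0.67 s with no motion, so the catch holds. I retreat and check.

```bash
python3 -m jog '[{"linear":[0.05,0,0],"roll":0},{"linear":[0.15,0,0],"roll":0},{"linear":[0.2,0,0],"roll":0},{"linear":[0.1,0,0],"roll":0},{"linear":[0,0,-0.4],"roll":0},{"linear":[0,0,-0.7],"roll":0},{"linear":[0,0,-0.7],"roll":0},{"linear":[0,0,-0.7],"roll":0},{"linear":[0,0,-0.5],"roll":0},{"linear":[0,0,0],"roll":0},{"linear":[0,0,0],"roll":0}]' | head -2
python3 - <<'E'
from rig import optics; import cv2,numpy as np
a=optics.get_image("scene")[190:360,245:445]
cv2.imwrite("pics/end.png",cv2.resize(a,None,fx=3.5,fy=3.5,interpolation=cv2.INTER_CUBIC)[:,:,::-1])
E
```

```text
time_s: 18.78
position: [0.4329, 0.0616, 0.1479]
```

View pics/end.png

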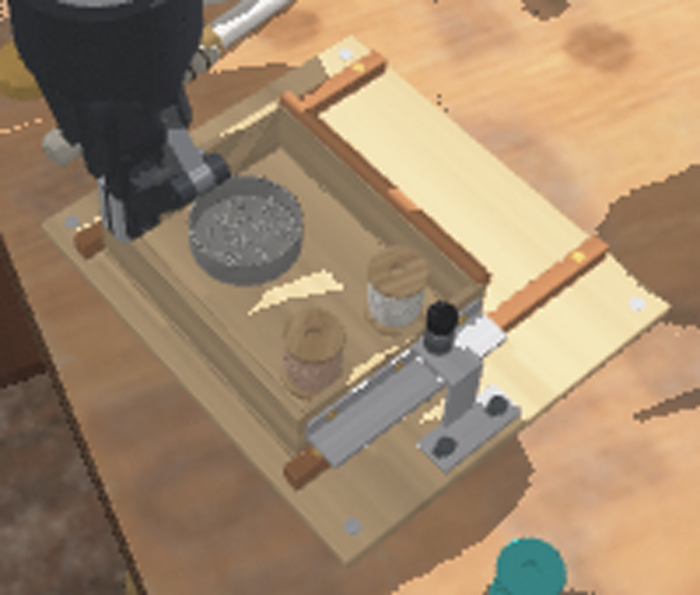

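The knob is at (441,319), against (444,307) at the start, so the pin is down. The tray is square in its guides, the spools and tin are in place, and the gripper is clear. I hand the job in.

```bash
python3 -c "
from rig import env; print(env.close_job())"
```

```text
the job is handed in; nothing more can be done
None
```

I drew the tray in until the plunger dropped, and the catch held a push of about 8 N on the front wall; the spools are standing, the arm is clear, and the job is handed in (no verdict was returned).

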